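# Fish the wash basket out of the deep rinse tank with the hook rod

### The job

Take the hook rod from its rest and fetch the green wash basket out of the deep rinse tank with it: hook its wire loop, slide it along under the red hold-down bars, feeling gently for the gap where it comes free, and lift it out without ever pulling or pushing hard. Stand the basket gently upright on the drain tray, off the hook, never touching it with the gripper itself. Then hang the hook rod back in its rest and let go, leaving everything else where it is.

Things in the scene. Friction and masses are not known exactly. Their poses are not given: they have to be found in the camera images.
- tank: Fixed stainless rinse tank, open on top, clear wall on its +x side. Outside 112 (x) by 248 (y) mm, 165 high; walls 4, floor 6 thick. Origin: centre of its underside; z up, y along its length.
- tank_ledges (a point): Tank's axes, its centre, 66 mm up: level with the tops of two ledges, 22 mm wide, along the long walls. They leave a 60 mm wide open lane in the middle (x = 0). The basket hangs on them by its shoulder plate, at y = -52 to -38 mm in the tank's frame.
- tank_bars (a point): Tank's axes, its centre, 86 mm up: level with the undersides of the red hold-down bars (22 wide, 6 thick) over the ledges. They stop the basket after 14 mm of lift, but for one 36 mm gap, its middle at y = 0 to +75 mm (adjustable, not measured). Bars are sprung: lift from about 3 N, 1 mm per 2 N, solid after 6 mm; ends stick out of the tank by up to 80 mm.
- basket_loop (a point): Middle of the top of the green basket's loop (wire 6 mm thick, point on its centre line): an arch in the basket's x-z plane, level for 12 mm, then sloping down to legs 24 mm either side. Free opening below the middle: 39 mm high. Axes: z up, y along the tank (as the tank's at the start).
- basket_shoulder (a point): Centre of the upper face of the basket's white slippery plastic shoulder plate (88 in x, 18 in y, 6 thick), 42 mm below basket_loop. Only this plate is too wide for the lane; it must pass up through the gap in the bars.
- basket_base (a point): Centre of the green basket's underside, 88 mm below basket_loop; same axes. Its box is 48 (x) by 70 (y) by 40 mm high, with carrots in it; 0.2 to 0.33 kg.
- rod_grip (a point): Centre of the hook rod's square blue handle, 18 by 18 mm and 54 high: the place to grip. Axes: z up along the stem, x the way the hook arm points. About 0.15 kg.
- rod_hook (a point): Foot of the hook rod's stem, on its axis, 118 mm below rod_grip; same axes. Stem, arm and tip are round, 8 mm thick. The arm runs level from here along +x to x = 30 mm, where the tip turns up, ending 14 mm above this point. The collar (34 by 34 by 6 mm) has its underside 85 mm above this point.
- rest_slot (a point): Rod rest (fixed wooden stand): point on the fork's upper face, 105 mm above the table, where the stem stands while the rod hangs by its collar. Slot 16 mm wide, open to the rest's -x: from 35 mm in front (-x) to 28 mm behind. Prongs 22 wide, 8 thick. At the start the rod hangs here, hook arm about along the rest's +y; lift it a little and take it out to -x.
- rest_foot (a point): Rod rest's foot, on the table below rest_slot: plate 8 mm thick, 90 wide (y), from 45 mm in front to 55 mm behind; an upright behind (+x) carries the fork. Same axes.
- tray_floor (a point): Centre of the fixed white drain tray's floor, 5 mm above the table. Tray 170 (x) by 140 (y) mm, walls 4 thick, rim 14 above the table.
- bowl_rim (a point): Glass bowl, 140 mm wide, 60 high: centre of its mouth. Bystander.
- mug_rim (a point): White mug, 80 mm wide, 90 high: centre of its mouth. Bystander.
- jar: Amber jar, 70 mm wide, 110 high; origin under its centre. Bystander.
- brush: Brush lying on the table; origin under its middle. Bystander.
- spare_basket: Empty blue basket of the same make standing on the table; origin under its centre. Bystander, not the one to fetch.
Not all that is in view belongs to the job. Leave any brown or turquoise look-alike of the part that bears rod_grip alone.

How it is judged:
By the outcome, as a careful person would: the job done as asked, in the order asked, and still so for the second after the job is handed in, with the robot touching nothing.
It also fails if it takes over 72 s, if anything falls off the work surface, if the arm or the gripper's body presses on something with over 40 N, if the wrist force passes 120 N, or if a joint passes its speed limit or range.

### The arm

A 6-joint arm with a two-finger parallel gripper is mounted at the origin on the work surface. World frame = base frame: x ahead of the robot, y to its left, z up, the work surface at z = 0. Lengths are in m, angles in rad, forces in N, time in s.
With the tool pointing down it reaches from about 0.35 to 0.975 m from the base axis. Payload 4.9 kg.
Tool frame: the origin (TCP) lies on the mounting face of the last link; the fingertips stand 173 mm ahead of it and the grasp point (between the pads) lies ctrl.pinch_z ahead of it (ctrl.pinch_z is the distance from the TCP to the grasp point, in m); z points along the fingers, y is the line along which they close (so a half turn about z gives the same grasp; the last joint's range is limited). The gripper opens to 85 mm and grips with 20 to 120 N. Pads are 22 mm wide; open, the fingers measure 114 mm over their backs; the gripper's body (76 mm by 85 mm) begins 54 mm behind the grasp point. The pads swing forward as they close: fully open they stand 13 mm farther back than shut.
Start: joints at [1.116, 0.053, 1.613, -0, 1.476, -0.119], TCP at [0.206, 0.59, 0.405] pointing down, gripper open.
Joint ranges: [-3.01, 3.01], [-1.01, 2.22], [0.06, 2.58], [-1.02, 4.17], [0.09, 2.62], [-3.14, 3.14]. Speed limits (rad/s): [2.57, 2.57, 3.14, 3.14, 3.14, 3.14].

### API

Orientations are given as a rotation vector (axis times angle).
In Python, from station import telemetry, eyes, ctrl gives the robot as it stands.
- The arm moves only by the tool apply_moves, never from a script. Its argument "plan" is a list of rows, each a list of 5 numbers: the finger opening in m, from 0 to 0.0854, then the shift along the tool's x, y, z in m, then the turn about the tool's z in rad. In form: [[jaw, x, y, z, roll], ...]. A call has 1 to 12 rows; each row is the pose to reach, as a shift and turn from the pose commanded when the call began, along the tool's axes at that moment; what a row does not reach only later rows make up. A row lasts 1/12 s, in which the tool goes at most 41.7 mm and 7.16 degrees, less where a joint would pass 70% of its speed; a pose out of reach is approached as far as the arm can. A call with a gripper value outside its range is refused whole. The fingers move at their own pace and stop on an object; "newtons" is the grip in N (left out, the last holds). Time passes only in rows, so rows that repeat a pose let the fingers close. It gives the time, the measured TCP pose, the force, the opening and the grip force at its end, in the units of the state.
- telemetry.get_obs(): the state, without advancing time (a new reading comes with each control period).
- eyes.get_image(name): name is "side" or "top" or "wrist"; returns a dict with "img" (480x640x3 uint8, blue, green, red), "range_z" (480x640 float32, m along the optical axis (not along the pixel's ray), 0 where there is no reading), "K" (3x3 intrinsics, pixels), "pose" (4x4, takes a point from camera to world coordinates); the wrist camera has in their place "hand_eye" (4x4, takes a point from camera to tool coordinates, whose origin is the TCP and whose axes are the flange's). Camera axes: x right, y down, z forward; pixel columns grow to the right and rows downward; lengths in m; the calibration is good to about 2 mm. A picture is of the moment at which its call begins: read the wrist's pose just before it.
- ctrl.finish_job(): hands the job in; it is judged then, once.
Trained networks look in a picture, given as the dict that the camera call returned (one of the last four; its "shot" number tells which), for a name from the list of things; names that differ only in an ending like _2 or _b are one class to them, and where a whole thing is asked for, a point or a joint stands for the part that bears it (a point fixed in the world has none). Each returns a list of dicts, best first, with "confidence" (0 to 1); they miss things now and then, are a little off and sometimes report something else, mostly with a low value. They report only what shows in the picture. A call takes as long as a camera call. They do not tell look-alikes from the thing itself.
- eyes.search_frame(thing, picture): "box" ([left, top, right, bottom] in pixels, round what is visible of it).
- eyes.outline_of(thing, picture): "region" (480x640 bool, what is visible of it) and "box" ([left, top, right, bottom] in pixels, round what is visible of it).
- eyes.tip_of(thing, picture): "point" ([column, row] in pixels: a listed point, or the origin of a listed thing).
The state is a dict: "t": time; "q": joint angles; "dq": joint speeds; "effort": joint torques, N m; "tool_pos": TCP position; "tool_rot": TCP orientation; "contact_force": force on the tool from outside, world axes, zero at the start; "wrist_torque": the same for the moment, N m; "opening": finger opening in m; "grip_force": force on a finger pad.
Only numpy, scipy, OpenCV 4.12 (cv2) and the standard library are available. Lean on these libraries where they do the work, as an engineer would, in place of code of your own. Each camera call takes 0.05 s, during which the arm holds its last target. There are 200 camera calls.

## Working session

There is one attempt and no reset: what is moved stays moved. The work goes in short steps, Python scripts to look and compute and a tool call to move; the robot and the scene stay as the last step left them, time stands still between calls to the robot, and variables do not carry over. Pictures are saved under pics/ and viewed, at most 10 in all, crops included, and the job is handed in when it is done.

Besides the shell and the picture viewer there is one more tool, called as name(argument=value, ...) on one line, values as JSON. apply_moves: Moves the arm, as the interface text tells. Its arguments: {"type":"object","properties":{"plan":{"type":"array","items":{"type":"array","items":{"type":"number"}}},"newtons":{"type":"number"}},"required":["plan"]}

```bash
mkdir -p pics; ls
cat > h.py <<'E'
import numpy as np,cv2
from scipy.spatial.transform import Rotation as R
from station import telemetry,eyes,ctrl
def T(o=None):
    o=o or telemetry.get_obs(); M=np.eye(4); M[:3,:3]=R.from_rotvec(o["tool_rot"]).as_matrix(); M[:3,3]=o["tool_pos"]; return M
def shot(n):
    M=T(); p=eyes.get_image(n)
    p["W"]=p["pose"] if "pose" in p else M@p["hand_eye"]; return p
def ray(p,uv):
    d=np.linalg.inv(p["K"])@np.array([uv[0],uv[1],1.]); return p["W"][:3,:3]@d,p["W"][:3,3]
def atz(p,uv,z):
    d,c=ray(p,uv); return c+d*(z-c[2])/d[2]
def dep(p,uv,r=1):
    u,v=int(round(uv[0])),int(round(uv[1])); w=p["range_z"][max(v-r,0):v+r+1,max(u-r,0):u+r+1]; w=w[w>0]
    if not len(w): return None
    d,c=ray(p,uv); return c+d*np.median(w)
def proj(p,X):
    q=np.linalg.inv(p["W"])@np.append(X,1); k=p["K"]@q[:3]; return k[:2]/k[2]
def cloud(p):
    v,u=np.mgrid[:480,:640]; z=p["range_z"]; d=np.stack([u,v,np.ones_like(u)],-1)@np.linalg.inv(p["K"]).T*z[...,None]
    return d@p["W"][:3,:3].T+p["W"][:3,3]
E
python3 - <<'E'
from h import *
np.set_printoptions(precision=4,suppress=True)
print(ctrl.pinch_z, T())
names="tank tank_ledges tank_bars basket_loop basket_shoulder basket_base rod_grip rod_hook rest_slot rest_foot tray_floor bowl_rim mug_rim jar brush spare_basket".split()
for c in ["top","side"]:
    p=shot(c); cv2.imwrite(f"pics/{c}0.png",p["img"]); print(c,p["W"])
    for n in names:
        for r in eyes.tip_of(n,p)[:3]:
            print(n,round(r["confidence"],2),np.round(r["point"]),dep(p,r["point"]))
E
```

```text
pics
0.1547 [[-0.9442  0.3295 -0.0009  0.2058]
 [ 0.3295  0.9442 -0.0019  0.5898]
 [ 0.0002 -0.0021 -1.      0.4034]
 [ 0.      0.      0.      1.    ]]
top [[ 0.0275 -0.996   0.0856  0.4434]
 [-0.9992 -0.0298 -0.025   0.0468]
 [ 0.0275 -0.0848 -0.996   1.1557]
 [ 0.      0.      0.      1.    ]]
tank 0.63 [321. 234.] [0.547  0.0197 0.0076]
tank 0.51 [370. 302.] [ 0.3745 -0.1091  0.0194]
tank_ledges 0.55 [328. 235.] [0.5408 0.003  0.0489]
tank_bars 0.66 [327. 237.] [0.5412 0.0036 0.0083]
tank_bars 0.58 [403. 164.] [ 0.7191 -0.1754  0.0899]
basket_loop 0.77 [344. 235.] [ 0.5363 -0.0331  0.1163]
basket_loop 0.39 [323. 235.] [0.5442 0.0131 0.0061]
basket_shoulder 0.84 [341. 237.] [ 0.5348 -0.0282  0.0725]
basket_base 0.95 [340. 234.] [ 0.5422 -0.0247  0.0713]
rod_grip 0.89 [200. 364.] [0.213  0.3125 0.0229]
rod_grip 0.63 [128. 283.] [0.4074 0.5017 0.0223]
rod_grip 0.59 [184. 240.] [0.5126 0.3333 0.1474]
rod_hook 0.85 [154. 323.] [0.3121 0.4282 0.0335]
rod_hook 0.81 [209. 322.] [0.3178 0.2928 0.031 ]
rest_slot 0.81 [185. 246.] [0.5    0.3339 0.1342]
rest_foot 0.56 [199. 245.] [0.5033 0.3
[... 1004 characters left out ...]
.141 ]
rod_grip 0.82 [152. 233.] [0.2085 0.3031 0.0089]
rod_grip 0.81 [221. 185.] [0.4115 0.4873 0.014 ]
rod_hook 0.91 [268. 202.] [0.5032 0.3394 0.027 ]
rod_hook 0.89 [202. 222.] [0.3328 0.3303 0.0024]
rod_hook 0.88 [186. 196.] [0.314  0.4769 0.0013]
rest_slot 0.61 [270. 172.] [0.5083 0.3333 0.1153]
rest_foot 0.92 [269. 209.] [0.5053 0.338  0.0068]
rest_foot 0.69 [228. 239.] [0.3617 0.1296 0.0738]
tray_floor 0.97 [383. 402.] [ 0.5292 -0.3415  0.0042]
bowl_rim 0.63 [392. 213.] [0.7864 0.2007 0.0284]
mug_rim 0.77 [229. 243.] [0.3625 0.1298 0.0633]
jar 0.7 [452. 327.] [ 0.7221 -0.2236  0.0275]
brush 0.73 [261. 329.] [ 0.371  -0.1157  0.0192]
spare_basket 0.79 [364. 206.] [0.7273 0.2468 0.0331]
```

Run:
```python
import cv2
t=cv2.imread("pics/top0.png"); cv2.imwrite("pics/t1.png",cv2.resize(t[120:390,110:510],(800,540),interpolation=cv2.INTER_CUBIC))
t=cv2.imread("pics/side0.png"); cv2.imwrite("pics/s1.png",cv2.resize(t[130:430,120:520],(800,600),interpolation=cv2.INTER_CUBIC))
```

```text
(no output)
```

View pics/t1.png

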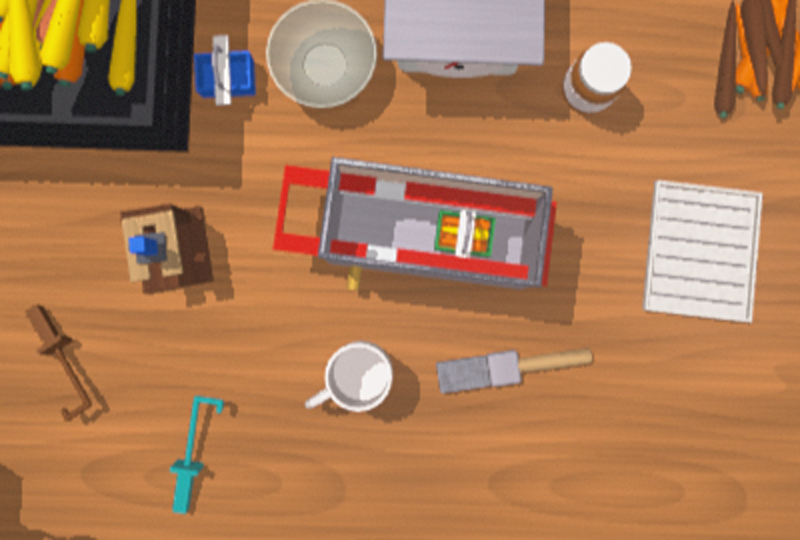

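View pics/s1.png

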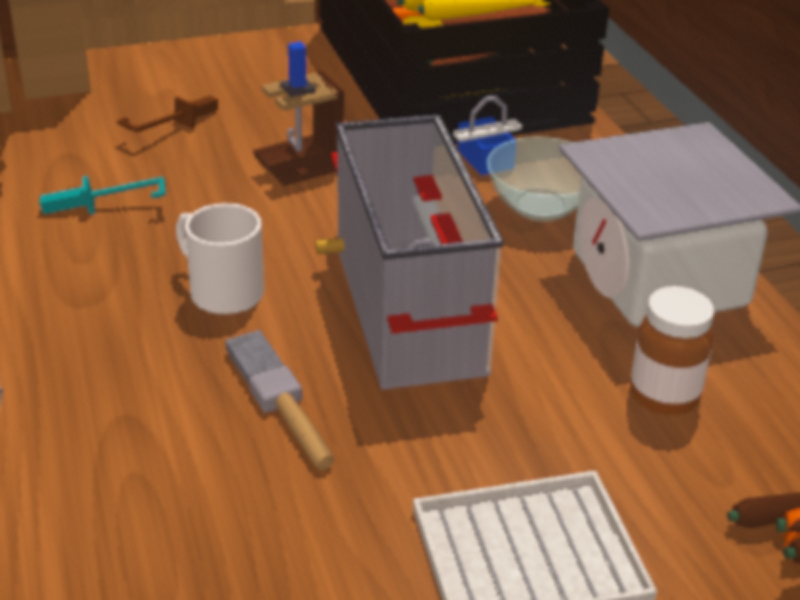

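Run:
```python
from h import *
np.set_printoptions(precision=4,suppress=True)
p=shot("top"); C=cloud(p); im=p["img"]; hsv=cv2.cvtColor(im,cv2.COLOR_BGR2HSV); H,S,V=cv2.split(hsv)
print("hand_eye",eyes.get_image("wrist")["hand_eye"])
m=(abs(C[...,2]-.165)<.006)&(C[...,0]>.42)&(C[...,0]<.66)&(C[...,1]>-.16)&(C[...,1]<.18)
P=C[m][:,:2].astype(np.float32); r=cv2.minAreaRect(P); print("rim",m.sum(),r)
red=((H<6)|(H>174))&(S>170)&(V>90)
red&=(C[...,0]>.42)&(C[...,0]<.66)&(C[...,1]>-.18)&(C[...,1]<.22)
n,l,st,c=cv2.connectedComponentsWithStats(red.astype(np.uint8))
for i in range(1,n):
    if st[i,4]>15:
        Q=C[l==i]; k=Q[:,2]>.05; print("red",st[i],np.median(Q[:,2]),[ (q.min(0),q.max(0)) for q in [np.array([atz(p,(u,v),.092)[:2] for v,u in np.argwhere(l==i)])]])
blue=(H>105)&(H<125)&(S>150)&(C[...,1]>.25)&(C[...,1]<.4)&(C[...,0]<.6)
Q=C[blue]; print("blue",blue.sum(),np.median(Q,0),Q.max(0)); k=Q[:,2]>.157; print(k.sum(),Q[k].mean(0),cv2.minAreaRect(Q[k][:,:2].astype(np.float32)))
w=(V>150)&(S<70)&(C[...,1]<-.24)&(C[...,0]>.42)&(C[...,0]<.66)&(C[...,2]<.03); print("tray",cv2.minAreaRect(C[w][:,:2].astype(np.float32)),np.median(C[w],0))
k=(abs(C[...,2]-.105)<.006)&(C[...,1]>.25)&(C[...,1]<.42)&(C[...,0]>.4)&(C[...,0]<.6); print("fork",cv2.minAreaRect(C[k][:,:2].astype(np.float32)))
```

```text
hand_eye [[ 0.0011 -0.9656 -0.2601  0.0674]
 [ 1.      0.0009  0.0007 -0.0001]
 [-0.0004 -0.2601  0.9656  0.0312]
 [ 0.      0.      0.      1.    ]]
rim 1046 ((0.5408475399017334, 0.00878588855266571), (0.25348955392837524, 0.11548104882240295), 83.99324035644531)
red [247 203  28  45 475] 0.09259750434982861 [(array([0.5046, 0.1372]), array([0.6107, 0.1992]))]
red [280 207  18  10 129] 0.09271193302176095 [(array([0.5816, 0.0814]), array([0.6029, 0.1224]))]
red [313 212  65  16 505] 0.09234191836737304 [(array([ 0.5609, -0.1139]), array([0.5935, 0.0421]))]
red [381 221   7  42  88] 0.09277421573935585 [(array([ 0.4765, -0.1384]), array([ 0.5765, -0.1251]))]
red [275 240  18   8  97] 0.09252201602310484 [(array([0.5061, 0.0904]), array([0.5222, 0.1314]))]
red [309 245  65  14 374] 0.09277893088030209 [(array([ 0.4853, -0.1056]), array([0.5127, 0.0497]))]
blue 107 [0.5056 0.3348 0.163 ] [0.5187 0.355  0.1692]
66 [0.5052 0.3393 0.1648] ((0.5057187080383301, 0.34032368659973145), (0.01776835136115551, 0.016823966056108475), 3.6789162158966064)
tray ((0.5302781462669373, -0.3509574830532074), (0.14849567413330078, 0.1747828871011734), 84.89154815673828) [ 0.5288 -0.3497  0.0054]
fork ((0.5123878717422485, 0.3425319194793701), (0.08444255590438843, 0.060720618814229965), 11.824226379394531)
```

apply_moves(plan=[[0.085, -0.366, -0.137, 0, 0], [0.085, -0.366, -0.137, 0, 0], [0.085, -0.366, -0.137, 0, 0], [0.085, -0.366, -0.137, 0, 0], [0.085, -0.366, -0.137, 0, 0], [0.085, -0.366, -0.137, 0, 0], [0.085, -0.366, -0.137, 0, 0], [0.085, -0.366, -0.137, 0, 0], [0.085, -0.366, -0.137, 0, 0], [0.085, -0.366, -0.137, 0, 0], [0.085, -0.366, -0.137, 0, 0], [0.085, -0.366, -0.137, 0, 0]])

```text
t: 2.8
tool_pos: [0.5067, 0.3397, 0.4046]
tool_rot: [-0.528, -3.096, -0.0]
contact_force: [-0.1, 0.2, 0.3]
opening: 0.085
grip_force: 0.0
```

Run:
```python
from h import *
np.set_printoptions(precision=4,suppress=True)
p=shot("wrist"); cv2.imwrite("pics/w1.png",p["img"]); print(T())
for n in ["rod_grip","rod_hook","rest_slot","rest_foot"]:
    for r in eyes.tip_of(n,p)[:2]: print(n,r["confidence"],r["point"],dep(p,r["point"]))
C=cloud(p); H,S,V=cv2.split(cv2.cvtColor(p["img"],cv2.COLOR_BGR2HSV))
b=(H>105)&(H<125)&(S>150)&(abs(C[...,2]-.165)<.005); print("top",b.sum(),cv2.minAreaRect(C[b][:,:2].astype(np.float32)))
k=(abs(C[...,2]-.105)<.004)&(abs(C[...,0]-.51)<.12)&(abs(C[...,1]-.34)<.12); r=cv2.minAreaRect(C[k][:,:2].astype(np.float32));print("fork",k.sum(),r)
for q in cv2.boxPoints(r): print(q,proj(p,[q[0],q[1],.105]))
print("worldaxes px", proj(p,[.506,.34,.105]),proj(p,[.556,.34,.105]),proj(p,[.506,.39,.105]))
np.savez("w1.npz",C=C,W=p["W"],K=p["K"])
```

```text
[[-0.9441  0.3295 -0.0008  0.506 ]
 [ 0.3295  0.9441  0.0004  0.3405]
 [ 0.0009  0.0001 -1.      0.4046]
 [ 0.      0.      0.      1.    ]]
rod_grip 0.85 [445.3, 43.2] [0.4058 0.4963 0.0225]
rod_grip 0.62 [313.6, 241.1] [0.4972 0.3445 0.1645]
rod_hook 0.84 [188.6, 23.7] [0.3232 0.2975 0.032 ]
rest_foot 0.8 [310.1, 207.1] [0.4873 0.3457 0.1065]
top 898 ((0.5042881369590759, 0.34233418107032776), (0.01796281337738037, 0.01794579066336155), 7.190035343170166)
fork 5725 ((0.5115809440612793, 0.3436554968357086), (0.08444886654615402, 0.06017846241593361), 11.787857055664062)
[0.4641 0.3645] [324.3395 167.5407]
[0.4764 0.3056] [253.311  210.7897]
[0.5591 0.3228] [312.9266 302.2337]
[0.5468 0.3817] [380.9315 264.4465]
worldaxes px [311.2435 232.8406] [332.5744 292.027 ] [375.908  210.8745]
```

View pics/w1.png

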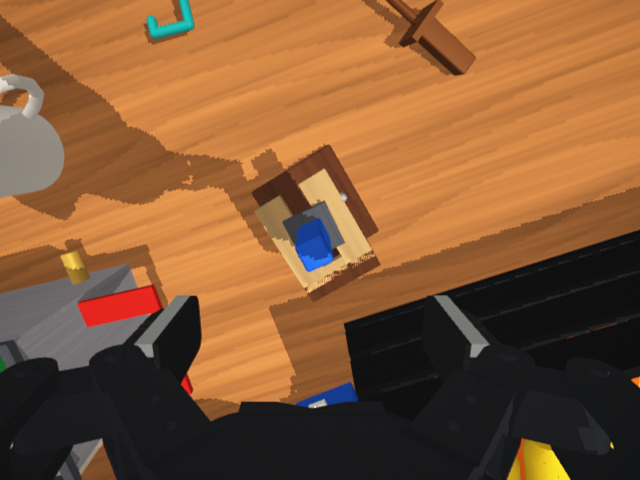

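Run:
```python
from h import *
d=np.load("w1.npz"); p=dict(W=d["W"],K=d["K"])
for z in (.02,.034): 
    a=atz(p,(343,197),z); print(a, np.degrees(np.arctan2(a[1]-.3423,a[0]-.5043)),np.hypot(a[1]-.3423,a[0]-.5043))
print(d["C"][195:200,341:346].reshape(-1,3).round(3)[::4])
```

```text
[0.50273103 0.37318437 0.02      ] 92.90820411478455 0.03092420016121492
[0.50036967 0.37273817 0.034     ] 97.35761475694864 0.030690872793741348
[[0.498 0.372 0.032]
 [0.5   0.375 0.032]
 [0.5   0.374 0.033]
 [0.5   0.373 0.033]
 [0.489 0.37  0.104]
 [0.489 0.369 0.104]
 [0.503 0.374 0.032]]
```

apply_moves(plan=[[0.085, 0.002, 0.001, 0.0, -0.12], [0.085, 0.002, 0.001, 0.01, -0.24], [0.085, 0.002, 0.001, 0.02, -0.36], [0.085, 0.002, 0.001, 0.04, -0.461], [0.085, 0.002, 0.001, 0.07, -0.461], [0.085, 0.002, 0.001, 0.09, -0.461], [0.085, 0.002, 0.001, 0.1, -0.461], [0.085, 0.002, 0.001, 0.109, -0.461], [0.085, 0.002, 0.001, 0.109, -0.461], [0.085, 0.002, 0.001, 0.109, -0.461], [0.085, 0.002, 0.001, 0.109, -0.461]])

```text
t: 3.97
tool_pos: [0.5053, 0.3422, 0.2976]
tool_rot: [-0.197, 3.133, 0.002]
contact_force: [0.6, 0.1, 0.0]
opening: 0.0846
grip_force: 0.0
```

Run:
```python
from h import *
np.set_printoptions(precision=4,suppress=True)
o=telemetry.get_obs(); print(o["q"],T(o),np.degrees(np.arctan2(T(o)[1,0],T(o)[0,0])),o["contact_force"])
```

```text
[ 0.4734  0.105   1.742   0.      1.2917 -1.2229] [[-0.9921 -0.1251  0.0026  0.5053]
 [-0.1251  0.9921  0.0014  0.3422]
 [-0.0028  0.0011 -1.      0.2976]
 [ 0.      0.      0.      1.    ]] -172.81174154253182 [0.5826 0.0727 0.0257]
```

apply_moves(newtons=50, plan=[[0.06, 0, 0, 0, 0], [0.04, 0, 0, 0, 0], [0.025, 0, 0, 0, 0], [0.01, 0, 0, 0, 0], [0.01, 0, 0, 0, 0], [0.01, 0, 0, 0, 0], [0.01, 0, 0, 0, 0]])

```text
t: 4.55
tool_pos: [0.5049, 0.3417, 0.2959]
tool_rot: [-0.196, 3.135, -0.0]
contact_force: [-0.6, 0.3, 1.2]
opening: 0.0178
grip_force: 49.1
```

apply_moves(plan=[[0.01, 0, 0, -0.006, 0], [0.01, 0, 0, -0.012, 0], [0.01, 0, 0, -0.012, 0], [0.01, 0.015, -0.0012, -0.012, 0], [0.01, 0.03, -0.0024, -0.012, 0], [0.01, 0.05, -0.004, -0.012, 0], [0.01, 0.07, -0.0056, -0.012, 0], [0.01, 0.08, -0.0064, -0.02, 0], [0.01, 0.085, -0.007, -0.06, 0], [0.01, 0.085, -0.007, -0.1, 0], [0.01, 0.085, -0.007, -0.14, 0], [0.01, 0.085, -0.007, -0.18, 0]])

```text
t: 5.55
tool_pos: [0.4207, 0.324, 0.4776]
tool_rot: [-0.197, 3.135, 0.0]
contact_force: [1.7, 0.3, -2.0]
opening: 0.0173
grip_force: 49.1
```

Run:
```python
from h import *
np.set_printoptions(precision=4,suppress=True)
o=telemetry.get_obs(); print(T(o),o["contact_force"],o["opening"])
# refine tank pose + loop from the top view
p=shot("top"); cv2.imwrite("pics/top2.png",p["img"]); C=cloud(p)
H,S,V=cv2.split(cv2.cvtColor(p["img"],cv2.COLOR_BGR2HSV))
a=np.radians(-6); ex=np.array([np.cos(a),np.sin(a)]); ey=np.array([-ex[1],ex[0]]); c=np.array([.5408,.0088])
L=np.stack([(C[...,:2]-c)@ex,(C[...,:2]-c)@ey,C[...,2]],-1)
m=(abs(L[...,0])<.04)&(abs(L[...,1]+.045)<.03)&(L[...,2]>.10)&(L[...,2]<.13); Q=L[m]; print("loop",m.sum(),Q.min(0),Q.max(0),Q.mean(0))
k=Q[:,2]>.111; print(Q[k].mean(0),k.sum())
m=(abs(L[...,0])<.05)&(abs(L[...,1]+.045)<.03)&(abs(L[...,2]-.072)<.004)&(S<70)&(V>120); Q=L[m]; print("plate",m.sum(),Q.min(0),Q.max(0),Q.mean(0))
for n in ["basket_loop","basket_shoulder"]:
    r=eyes.tip_of(n,p)
    if r: 
        g=atz(p,r[0]["point"],.114 if "loop" in n else .072)[:2]; print(n,r[0]["confidence"],(g-c)@ex,(g-c)@ey)
cv2.imwrite("pics/t2.png",cv2.resize(p["img"][190:275,240:390],(800,453),interpolation=cv2.INTER_CUBIC))
```

```text
[[-0.9921 -0.1251  0.0001  0.4207]
 [-0.1251  0.9921  0.0001  0.324 ]
 [-0.0001  0.0001 -1.      0.4776]
 [ 0.      0.      0.      1.    ]] [ 1.6856  0.3056 -2.0286] 0.017272479079590737
loop 51 [-0.0225 -0.0435  0.1003] [ 0.0259 -0.0377  0.1209] [ 0.0004 -0.0405  0.111 ]
[ 0.001  -0.0407  0.1158] 29
plate 117 [-0.0283 -0.0709  0.068 ] [ 0.031  -0.0316  0.0757] [ 0.0012 -0.04    0.0723]
basket_loop 0.6 -0.0024380289604763153 -0.037642990640762465
basket_shoulder 0.71 0.0014878084122915245 -0.04550690026410011
```

View pics/t2.png

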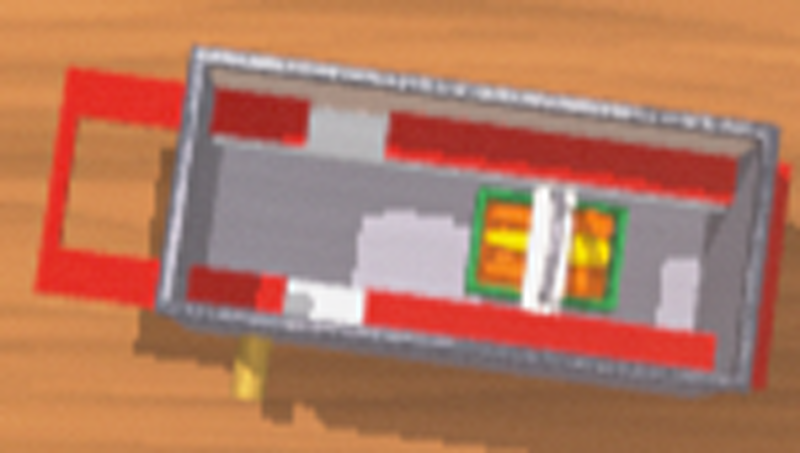

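apply_moves(plan=[[0.01, -0.0025, -0.017, 0, 0.02], [0.01, -0.0075, -0.052, 0, 0.05], [0.01, -0.0125, -0.089, 0, 0.08], [0.01, -0.018, -0.127, 0, 0.11], [0.01, -0.0235, -0.165, 0, 0.14], [0.01, -0.029, -0.203, 0, 0.17], [0.01, -0.0345, -0.241, 0, 0.2], [0.01, -0.04, -0.279, 0, 0.23], [0.01, -0.0455, -0.317, 0, 0.23], [0.01, -0.051, -0.355, 0, 0.23], [0.01, -0.0565, -0.39, 0, 0.23], [0.01, -0.0601, -0.4134, 0, 0.23]])

```text
t: 6.7
tool_pos: [0.5327, -0.0814, 0.4731]
tool_rot: [-0.168, -3.134, -0.0]
contact_force: [-0.2, 0.4, -1.0]
opening: 0.0173
grip_force: 49.3
```

apply_moves(plan=[[0.01, 0, 0, 0, 0], [0.01, 0, 0, 0, 0]])

```text
t: 6.87
tool_pos: [0.5326, -0.0795, 0.4733]
tool_rot: [-0.168, -3.133, -0.002]
contact_force: [0.3, 0.8, -1.5]
opening: 0.0172
grip_force: 49.4
```

```bash
cat >> h.py <<'E'
a_=np.radians(-6); ex=np.array([np.cos(a_),np.sin(a_)]); ey=np.array([-ex[1],ex[0]]); tc=np.array([.5408,.0088])
def tk(X): X=np.asarray(X); return np.array([(X[:2]-tc)@ex,(X[:2]-tc)@ey,X[2]])
def wd(x,y,z): return np.append(tc+x*ex+y*ey,z)
def st():
    o=telemetry.get_obs(); M=T(o); print("t",o["t"],"tank-frame TCP",tk(M[:3,3]),"yaw",np.degrees(np.arctan2(M[1,0],M[0,0])),"F",np.round(o["contact_force"],2),"M",np.round(o["wrist_torque"],3),"open",o["opening"]); return o
np.set_printoptions(precision=4,suppress=True)
E
python3 - <<'E'
from h import *
o=st(); M=T(o)
p=shot("wrist"); cv2.imwrite("pics/w2.png",p["img"])
f=M[:3,3]-[0,0,.2755]
print("expected foot px",proj(p,f),"tiptop",proj(p,f+np.append(ey*.03,.014)))
for n in ["rod_hook","basket_loop","rod_grip"]:
    for r in eyes.tip_of(n,p)[:2]: print(n,r["confidence"],r["point"],tk(atz(p,r["point"],.114 if n=="basket_loop" else f[2])))
E
```

```text
t 6.8667 tank-frame TCP [ 0.001  -0.0887  0.4733] yaw 173.85668544114904 F [ 0.35  0.8  -1.47] M [ 0.018 -0.047  0.007] open 0.017153481032327028
expected foot px [310.2343 243.686 ] tiptop [356.7951 249.3874]
rod_hook 0.61 [314.2, 245.1] [ 0.002  -0.086   0.1978]
basket_loop 0.89 [360.4, 216.6] [-0.001  -0.0439  0.114 ]
rod_grip 0.62 [310.3, 321.7] [ 0.0593 -0.0888  0.1978]
```

View pics/w2.png

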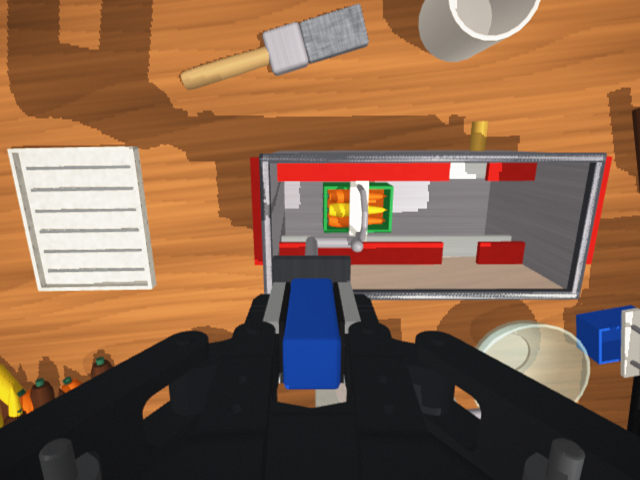

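apply_moves(plan=[[0.01, 0.001, 0, 0.015, 0], [0.01, 0.001, 0, 0.035, 0], [0.01, 0.001, 0, 0.055, 0], [0.01, 0.001, 0, 0.075, 0], [0.01, 0.001, 0, 0.09, 0], [0.01, 0.001, 0, 0.1, 0], [0.01, 0.001, 0, 0.107, 0], [0.01, 0.001, 0, 0.108, 0], [0.01, 0.001, 0, 0.108, 0]])

```text
t: 7.82
tool_pos: [0.5316, -0.0781, 0.3676]
tool_rot: [-0.164, -3.137, 0.0]
contact_force: [0.6, 0.3, -0.8]
opening: 0.0176
grip_force: 49.4
```

Run:
```python
from h import *
o=st(); M=T(o)
p=shot("wrist"); cv2.imwrite("pics/w3.png",p["img"]); C=cloud(p); L=np.stack([(C[...,:2]-tc)@ex,(C[...,:2]-tc)@ey,C[...,2]],-1)
f=M[:3,3]-[0,0,.2755]
print("expected foot px",proj(p,f),"tiptop",proj(p,f+np.append(ey*.03,.014)),"loop",proj(p,wd(0,-.0415,.117)))
m=(abs(L[...,0])<.04)&(L[...,1]>-.052)&(L[...,1]<-.02)&(L[...,2]>.085)&(L[...,2]<.13); Q=L[m]; print("loop",m.sum(),Q.min(0),Q.max(0),Q.mean(0)); k=Q[:,2]>.114; print(k.sum(),Q[k].min(0),Q[k].max(0),Q[k].mean(0))
for n in ["rod_hook","basket_loop"]:
    for r in eyes.tip_of(n,p)[:2]: print(n,r["confidence"],r["point"],tk(atz(p,r["point"],.114 if n=="basket_loop" else f[2])))
H,S,V=cv2.split(cv2.cvtColor(p["img"],cv2.COLOR_BGR2HSV))
red=((H<6)|(H>174))&(S>150)&(V>70)&(abs(L[...,2]-.092)<.006)&(abs(L[...,1])<.12)
for s in(-1,1):
    y=np.sort(L[red&(L[...,0]*s>.032)&(L[...,0]*s<.05)][:,1]); d=np.diff(y); i=np.argmax(d) if len(d) else 0
    if len(d): print("bar",s,len(y),"gap",y[i],y[i+1])
```

```text
t 7.8167 tank-frame TCP [-0.0001 -0.0874  0.3676] yaw 174.0211362167405 F [ 0.57  0.31 -0.83] M [-0.052 -0.024  0.002] open 0.01764944273206784
expected foot px [310.7058 242.1155] tiptop [357.3205 247.963 ] loop [385.2773 253.069 ]
loop 2168 [-0.04   -0.0519  0.0851] [ 0.04   -0.02    0.1177] [-0.0004 -0.0377  0.0973]
257 [-0.0096 -0.0435  0.114 ] [ 0.0107 -0.0376  0.1177] [ 0.0001 -0.0407  0.1159]
rod_hook 0.79 [312.2, 246.1] [ 0.0027 -0.0864  0.0921]
rod_hook 0.38 [384.2, 251.5] [ 0.0065 -0.0371  0.0921]
basket_loop 0.71 [388.2, 253.6] [ 0.0013 -0.039   0.114 ]
bar -1 5938 gap 0.040781220851783165 0.07550492517052333
bar 1 4528 gap -0.11530766469606096 -0.058437107203295625
```

apply_moves(plan=[[0.01, 0, 0.006, 0, 0], [0.01, 0, 0.014, 0, 0], [0.01, 0, 0.022, 0, 0], [0.01, 0, 0.028, 0, 0], [0.01, 0, 0.032, 0, 0], [0.01, 0, 0.032, 0, 0], [0.01, 0, 0.032, -0.004, 0], [0.01, 0, 0.032, -0.008, 0], [0.01, 0, 0.032, -0.011, 0], [0.01, 0, 0.032, -0.013, 0]])

```text
t: 8.8
tool_pos: [0.5351, -0.0468, 0.3817]
tool_rot: [0.165, 3.136, -0.0]
contact_force: [0.7, 0.3, -1.6]
opening: 0.0176
grip_force: 49.5
```

apply_moves(plan=[[0.01, 0, 0, -0.001, 0], [0.01, 0, 0, -0.002, 0], [0.01, 0, 0, -0.003, 0], [0.01, 0, 0, -0.004, 0], [0.01, 0, 0, -0.005, 0], [0.01, 0, 0, -0.006, 0], [0.01, 0, 0, -0.007, 0], [0.01, 0, 0, -0.008, 0], [0.01, 0, 0, -0.009, 0], [0.01, 0, 0, -0.009, 0], [0.01, 0, 0, -0.009, 0]])

```text
t: 9.72
tool_pos: [0.535, -0.0465, 0.3898]
tool_rot: [0.164, 3.137, -0.0]
contact_force: [-0.7, -0.0, -3.8]
opening: 0.0174
grip_force: 49.1
```

```bash
cat > chk.py <<'E'
from h import *
import sys
o=st(); M=T(o)
p=shot("wrist"); cv2.imwrite(f"pics/{sys.argv[1]}.png",p["img"]); C=cloud(p); L=np.stack([(C[...,:2]-tc)@ex,(C[...,:2]-tc)@ey,C[...,2]],-1)
f=tk(M[:3,3]-[0,0,.2755]); print("foot",f)
D=L-f
m=(abs(D[...,0])<.035)&(D[...,1]>.006)&(D[...,1]<.045)&(D[...,2]>.0105-.03)&(D[...,2]<.02); 
m&=~((abs(D[...,0])<.006)&(D[...,1]>.024)&(D[...,1]<.036))
Q=L[m]; k=Q[:,2]>np.percentile(Q[:,2],99)-.003; print("wire top",k.sum(),Q[k].min(0),Q[k].max(0),Q[k].mean(0))
H,S,V=cv2.split(cv2.cvtColor(p["img"],cv2.COLOR_BGR2HSV))
m=(abs(D[...,0])<.06)&(abs(D[...,1]-.015)<.03)&(D[...,2]<-.025)&(D[...,2]>-.045)&(S<60)&(V>150); Q=L[m]
if len(Q): print("plate",len(Q),Q.min(0),Q.max(0),np.median(Q,0))
E
python3 chk.py w4
```

```text
t 9.7167 tank-frame TCP [-0.     -0.0556  0.3898] yaw 173.99992657091875 F [-0.73 -0.01 -3.84] M [-0.051 -0.017 -0.019] open 0.017394923326614947
foot [-0.     -0.0556  0.1143]
wire top 184 [-0.0094 -0.043   0.1211] [ 0.0062 -0.0375  0.1251] [-0.001  -0.0402  0.1225]
plate 803 [-0.0287 -0.0493  0.0718] [ 0.0295 -0.0107  0.0893] [-0.0108 -0.0429  0.0782]
```

apply_moves(plan=[[0.01, 0, 0.001, 0, 0], [0.01, 0, 0.003, 0, 0], [0.01, 0, 0.006, 0, 0], [0.01, 0, 0.01, 0, 0], [0.01, 0, 0.0145, 0, 0], [0.01, 0, 0.019, 0, 0], [0.01, 0, 0.0235, 0, 0], [0.01, 0, 0.028, 0, 0], [0.01, 0, 0.032, 0, 0], [0.01, 0, 0.035, 0, 0], [0.01, 0, 0.037, 0, 0], [0.01, 0, 0.038, 0, 0]])

```text
t: 10.77
tool_pos: [0.5389, -0.0084, 0.3897]
tool_rot: [-0.164, -3.137, 0.0]
contact_force: [0.7, -0.3, -4.8]
opening: 0.0173
grip_force: 49.0
```

apply_moves(plan=[[0.01, 0, 0.001, 0, 0], [0.01, 0, 0.003, 0, 0], [0.01, 0, 0.006, 0, 0], [0.01, 0, 0.01, 0, 0], [0.01, 0, 0.0145, 0, 0], [0.01, 0, 0.019, 0, 0], [0.01, 0, 0.0235, 0, 0], [0.01, 0, 0.028, 0, 0], [0.01, 0, 0.032, 0, 0], [0.01, 0, 0.035, 0, 0], [0.01, 0, 0.037, 0, 0], [0.01, 0, 0.038, 0, 0]])

```text
t: 11.77
tool_pos: [0.5429, 0.0294, 0.3897]
tool_rot: [-0.164, -3.137, -0.0]
contact_force: [-0.1, -0.3, -4.5]
opening: 0.0172
grip_force: 49.0
```

```bash
python3 chk.py w5
```

```text
t 11.7667 tank-frame TCP [-0.      0.0207  0.3897] yaw 174.01488036828397 F [-0.12 -0.32 -4.54] M [-0.039 -0.009  0.003] open 0.0172203152335383
foot [-0.      0.0207  0.1142]
wire top 190 [-0.0095  0.0334  0.1207] [0.0063 0.0388 0.1244] [-0.0013  0.0361  0.1223]
plate 897 [-0.0441  0.0278  0.0709] [0.0512 0.0548 0.0889] [-0.0147  0.0351  0.0782]
```

apply_moves(plan=[[0.01, 0, 0.001, 0, 0], [0.01, 0, 0.003, 0, 0], [0.01, 0, 0.006, 0, 0], [0.01, 0, 0.01, 0, 0], [0.01, 0, 0.014, 0, 0], [0.01, 0, 0.018, 0, 0], [0.01, 0, 0.02, 0, 0], [0.01, 0, 0.0215, 0, 0], [0.01, 0, 0.022, 0, 0], [0.01, 0, 0.022, 0, 0], [0.01, 0, 0.022, 0, 0]])

```text
t: 12.73
tool_pos: [0.5452, 0.0509, 0.3897]
tool_rot: [0.165, 3.137, -0.0]
contact_force: [-0.6, -0.5, -4.9]
opening: 0.0176
grip_force: 49.0
```

```bash
python3 chk.py w6
python3 - <<'E'
import cv2
t=cv2.imread("pics/w6.png"); cv2.imwrite("pics/w6c.png",cv2.resize(t[120:320,200:520],(800,500),interpolation=cv2.INTER_CUBIC))
E
```

```text
t 12.7333 tank-frame TCP [-0.      0.0423  0.3897] yaw 173.99540091932568 F [-0.55 -0.49 -4.9 ] M [-0.051  0.019 -0.026] open 0.017600512727582167
foot [-0.      0.0423  0.1142]
wire top 180 [-0.0097  0.0549  0.1209] [0.0061 0.0604 0.1245] [-0.0012  0.0578  0.1224]
plate 1334 [-0.0441  0.0476  0.07  ] [0.0512 0.0871 0.0885] [-0.0238  0.0545  0.0782]
```

View pics/w6c.png

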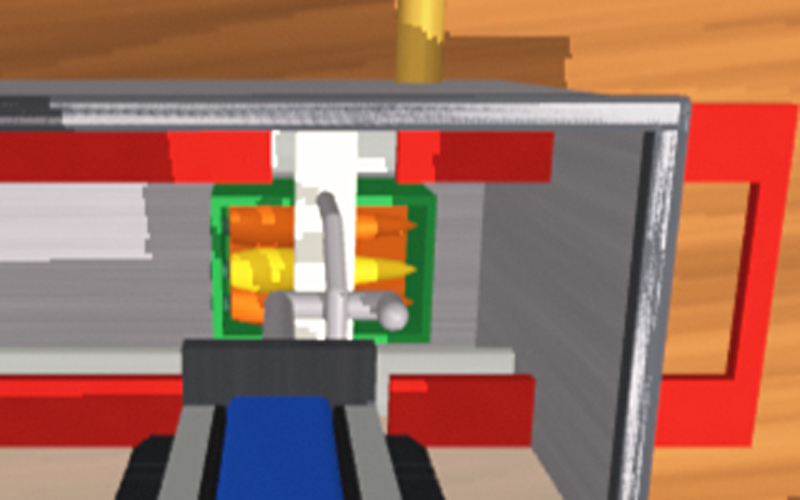

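apply_moves(plan=[[0.01, 0, 0.001, 0, 0], [0.01, 0, 0.0015, -0.001, 0], [0.01, 0, 0.0015, -0.002, 0], [0.01, 0, 0.0015, -0.0035, 0], [0.01, 0, 0.0015, -0.005, 0], [0.01, 0, 0.0015, -0.0065, 0], [0.01, 0, 0.0015, -0.008, 0], [0.01, 0, 0.0015, -0.0095, 0], [0.01, 0, 0.0015, -0.01, 0]])

```text
t: 13.53
tool_pos: [0.5454, 0.0523, 0.4001]
tool_rot: [0.165, 3.137, 0.0]
contact_force: [0.6, 0.4, -4.7]
opening: 0.0175
grip_force: 49.0
```

apply_moves(plan=[[0.01, 0, 0, -0.001, 0], [0.01, 0, 0, -0.002, 0], [0.01, 0, 0, -0.003, 0], [0.01, 0, 0, -0.003, 0]])

```text
t: 13.87
tool_pos: [0.5454, 0.0524, 0.403]
tool_rot: [0.165, 3.137, -0.0]
contact_force: [-0.0, -0.6, -5.0]
opening: 0.0173
grip_force: 49.0
```

apply_moves(plan=[[0.01, 0, 0, -0.001, 0], [0.01, 0, 0, -0.0025, 0], [0.01, 0, 0, -0.004, 0], [0.01, 0, 0, -0.006, 0], [0.01, 0, 0, -0.008, 0], [0.01, 0, 0, -0.01, 0], [0.01, 0, 0, -0.012, 0], [0.01, 0, 0, -0.0125, 0]])

```text
t: 14.53
tool_pos: [0.5454, 0.0524, 0.4158]
tool_rot: [0.165, 3.137, 0.0]
contact_force: [0.3, 0.8, -3.7]
opening: 0.0171
grip_force: 49.0
```

```bash
python3 chk.py w7
```

```text
t 14.5333 tank-frame TCP [0.     0.0438 0.4158] yaw 173.99401175425817 F [ 0.29  0.84 -3.75] M [-0.085 -0.06   0.006] open 0.017149486783385896
foot [0.     0.0438 0.1403]
wire top 174 [-0.0089  0.0565  0.1472] [0.0065 0.062  0.1506] [-0.0009  0.0594  0.1486]
plate 1282 [-0.0439  0.0502  0.0967] [0.0515 0.0778 0.1138] [-0.0237  0.0574  0.1043]
```

apply_moves(plan=[[0.01, 0, 0, -0.003, 0], [0.01, 0, 0, -0.008, 0], [0.01, 0, 0, -0.016, 0], [0.01, 0, 0, -0.027, 0], [0.01, 0, 0, -0.04, 0], [0.01, 0, 0, -0.055, 0], [0.01, 0, 0, -0.07, 0], [0.01, 0, 0, -0.085, 0], [0.01, 0, 0, -0.1, 0], [0.01, 0, 0, -0.115, 0], [0.01, 0, 0, -0.125, 0], [0.01, 0, 0, -0.13, 0]])

```text
t: 15.58
tool_pos: [0.5453, 0.0524, 0.548]
tool_rot: [0.164, 3.134, 0.0]
contact_force: [0.2, 0.3, -4.6]
opening: 0.0171
grip_force: 49.0
```

apply_moves(plan=[[0.01, 0, 0, -0.003, 0], [0.01, 0, 0, -0.005, 0], [0.01, 0, 0, -0.005, 0]])

```text
t: 15.83
tool_pos: [0.5454, 0.0524, 0.5497]
tool_rot: [-0.165, -3.136, 0.0]
contact_force: [-0.2, 0.6, -4.5]
opening: 0.0174
grip_force: 49.0
```

```bash
python3 chk.py w8
python3 - <<'E'
from h import *
p=shot("top"); C=cloud(p); H,S,V=cv2.split(cv2.cvtColor(p["img"],cv2.COLOR_BGR2HSV))
w=(V>150)&(S<70)&(C[...,1]<-.24)&(C[...,0]>.42)&(C[...,0]<.66)&(C[...,2]<.03); print("tray",cv2.minAreaRect(C[w][:,:2].astype(np.float32)))
print([ (r["confidence"],atz(p,r["point"],.005)) for r in eyes.tip_of("tray_floor",p)[:1]])
E
```

```text
t 15.8333 tank-frame TCP [0.     0.0438 0.5497] yaw 173.99421351318705 F [-0.17  0.62 -4.47] M [-0.065 -0.001  0.015] open 0.01735442699488302
foot [0.     0.0438 0.2742]
wire top 190 [-0.0103  0.0565  0.2807] [0.0062 0.062  0.2843] [-0.0015  0.0593  0.2824]
plate 1273 [-0.0444  0.0501  0.2308] [0.0212 0.0685 0.2475] [-0.0243  0.0573  0.2383]
tray ((0.530375063419342, -0.3511597812175751), (0.14828930795192719, 0.1749393790960312), 84.9017105102539)
[(0.65, array([ 0.5269, -0.342 ,  0.005 ]))]
```

apply_moves(plan=[[0.01, 0, -0.002, 0, 0], [0.01, 0, -0.006, 0, 0], [0.01, -0.001, -0.012, 0, 0], [0.01, -0.001, -0.02, 0, 0], [0.01, -0.002, -0.03, 0, 0], [0.01, -0.003, -0.042, 0, 0], [0.01, -0.004, -0.056, 0, 0], [0.01, -0.005, -0.072, 0, 0], [0.01, -0.006, -0.09, 0, 0], [0.01, -0.007, -0.11, 0, 0], [0.01, -0.0085, -0.131, 0, 0], [0.01, -0.01, -0.153, 0, 0]])

```text
t: 16.98
tool_pos: [0.5389, -0.1027, 0.5503]
tool_rot: [0.165, 3.137, -0.0]
contact_force: [0.3, -0.4, -3.9]
opening: 0.0173
grip_force: 49.0
```

apply_moves(plan=[[0.01, -0.0015, -0.022, 0, 0], [0.01, -0.003, -0.044, 0, 0], [0.01, -0.0045, -0.066, 0, 0], [0.01, -0.006, -0.088, 0, 0], [0.01, -0.007, -0.109, 0, 0], [0.01, -0.008, -0.129, 0, 0], [0.01, -0.009, -0.147, 0, 0], [0.01, -0.01, -0.163, 0, 0], [0.01, -0.011, -0.178, 0, 0], [0.01, -0.012, -0.191, 0, 0], [0.01, -0.013, -0.202, 0, 0], [0.01, -0.0135, -0.211, 0, 0]])

```text
t: 17.98
tool_pos: [0.5306, -0.3133, 0.5501]
tool_rot: [-0.165, -3.137, -0.0]
contact_force: [-0.7, -0.6, -4.1]
opening: 0.0174
grip_force: 49.0
```

apply_moves(plan=[[0.01, -0.0005, -0.008, 0, 0], [0.01, -0.001, -0.015, 0, 0], [0.01, -0.0015, -0.022, 0, 0], [0.01, -0.002, -0.029, 0, 0], [0.01, -0.0025, -0.036, 0, 0], [0.01, -0.003, -0.042, 0, 0], [0.01, -0.003, -0.047, 0, 0], [0.01, -0.003, -0.05, 0, 0], [0.01, -0.003, -0.052, 0, 0], [0.01, -0.003, -0.052, 0, 0], [0.01, -0.003, -0.052, 0, 0]])

```text
t: 18.9
tool_pos: [0.5282, -0.364, 0.5502]
tool_rot: [-0.164, -3.137, -0.0]
contact_force: [0.3, -0.4, -4.3]
opening: 0.0174
grip_force: 49.0
```

```bash
python3 chk.py w9
python3 - <<'E'
from h import *
print(wd(*tk(T()[:3,3])))
p=shot("wrist"); f=T()[:3,3]-[0,0,.2755]; C=cloud(p); H,S,V=cv2.split(cv2.cvtColor(p["img"],cv2.COLOR_BGR2HSV))
w=(C[...,2]<.03)&(C[...,2]>-.01)&(V>150)&(S<60)&(abs(C[...,1]+.35)<.12)&(abs(C[...,0]-.53)<.14); print("tray",cv2.minAreaRect(C[w][:,:2].astype(np.float32)))
E
```

```text
t 18.9 tank-frame TCP [ 0.0264 -0.3721  0.5502] yaw 174.00122283776344 F [ 0.3  -0.4  -4.26] M [-0.055  0.01  -0.096] open 0.017395950212340132
foot [ 0.0264 -0.3721  0.2747]
wire top 185 [ 0.0164 -0.3593  0.2813] [ 0.0326 -0.3539  0.2848] [ 0.0251 -0.3566  0.2829]
plate 1268 [-0.0178 -0.3657  0.2301] [ 0.0481 -0.3468  0.2493] [ 0.0024 -0.3587  0.2388]
[ 0.5282 -0.3639  0.5502]
tray ((0.529885470867157, -0.3486364483833313), (0.1417480707168579, 0.1743411123752594), 84.81365203857422)
```

View pics/w9.png

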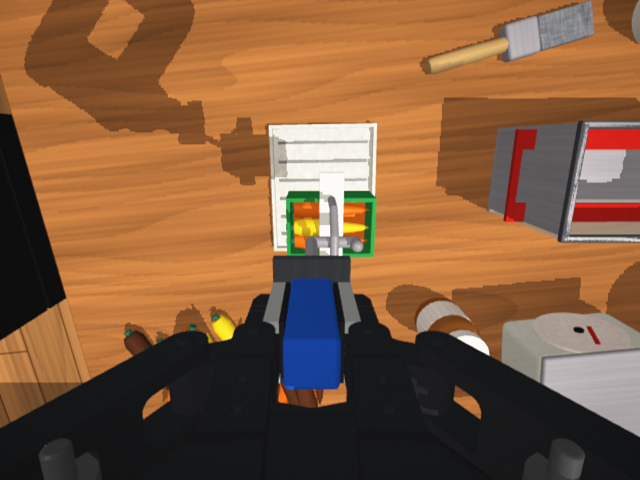

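apply_moves(plan=[[0.01, 0, 0, 0.003, 0], [0.01, 0, 0, 0.01, 0], [0.01, 0, 0, 0.022, 0], [0.01, 0, 0, 0.038, 0], [0.01, 0, 0, 0.055, 0], [0.01, 0, 0, 0.073, 0], [0.01, 0, 0, 0.091, 0], [0.01, 0, 0, 0.109, 0], [0.01, 0, 0, 0.127, 0], [0.01, 0, 0, 0.143, 0], [0.01, 0, 0, 0.155, 0], [0.01, 0, 0, 0.163, 0]])

```text
t: 20.0
tool_pos: [0.5277, -0.3636, 0.384]
tool_rot: [-0.164, -3.134, -0.004]
contact_force: [-0.3, 0.2, -4.5]
opening: 0.0173
grip_force: 49.0
```

apply_moves(plan=[[0.01, 0, 0, 0.006, 0], [0.01, 0, 0, 0.011, 0], [0.01, 0, 0, 0.014, 0], [0.01, 0, 0, 0.016, 0], [0.01, 0, 0, 0.018, 0], [0.01, 0, 0, 0.0195, 0], [0.01, 0, 0, 0.021, 0], [0.01, 0, 0, 0.0225, 0], [0.01, 0, 0, 0.0235, 0], [0.01, 0, 0, 0.0235, 0]])

```text
t: 20.83
tool_pos: [0.5281, -0.3641, 0.3635]
tool_rot: [-0.165, -3.137, -0.0]
contact_force: [0.4, 0.1, -4.8]
opening: 0.0177
grip_force: 49.0
```

```bash
python3 chk.py w10
```

```text
t 20.8333 tank-frame TCP [ 0.0264 -0.3721  0.3635] yaw 173.99578634241976 F [ 0.36  0.14 -4.76] M [-0.056  0.005  0.036] open 0.017732079902190407
foot [ 0.0264 -0.3721  0.088 ]
wire top 188 [ 0.0163 -0.3594  0.0944] [ 0.0327 -0.3539  0.0981] [ 0.0249 -0.3567  0.0961]
plate 1270 [-0.0178 -0.3658  0.0462] [ 0.0464 -0.3475  0.0629] [ 0.0024 -0.3586  0.052 ]
```

apply_moves(plan=[[0.01, 0, 0, 0.0007, 0], [0.01, 0, 0, 0.0014, 0], [0.01, 0, 0, 0.0021, 0], [0.01, 0, 0, 0.0028, 0], [0.01, 0, 0, 0.0035, 0], [0.01, 0, 0, 0.0042, 0], [0.01, 0, 0, 0.0042, 0]])

```text
t: 21.47
tool_pos: [0.5283, -0.3642, 0.3601]
tool_rot: [0.164, 3.136, -0.001]
contact_force: [-1.0, 0.6, -1.3]
opening: 0.0171
grip_force: 49.5
```

apply_moves(plan=[[0.01, 0, 0, 0.003, 0], [0.01, 0, 0, 0.006, 0], [0.01, 0, 0, 0.009, 0], [0.01, 0, 0, 0.012, 0], [0.01, 0, 0, 0.014, 0], [0.01, 0, 0, 0.014, 0], [0.01, 0, 0, 0.014, 0]])

```text
t: 22.05
tool_pos: [0.5282, -0.3641, 0.3451]
tool_rot: [-0.165, -3.137, -0.001]
contact_force: [-0.0, -0.0, -1.4]
opening: 0.0174
grip_force: 49.5
```

```bash
python3 chk.py w11
```

```text
t 22.05 tank-frame TCP [ 0.0264 -0.3721  0.3451] yaw 173.9952893483702 F [-0.01 -0.03 -1.37] M [-0.014  0.024  0.003] open 0.01744881947351602
foot [ 0.0264 -0.3721  0.0696]
wire top 65 [ 0.0092 -0.3594  0.0862] [ 0.0169 -0.3538  0.0896] [ 0.0128 -0.3568  0.0878]
plate 7 [-0.0179 -0.3647  0.0315] [ 0.003  -0.346   0.0441] [ 0.0019 -0.347   0.0437]
```

apply_moves(plan=[[0.01, 0, -0.003, 0, 0], [0.01, 0, -0.008, 0, 0], [0.01, 0, -0.014, 0, 0], [0.01, 0, -0.02, 0, 0], [0.01, 0, -0.027, 0, 0], [0.01, 0, -0.034, 0, 0], [0.01, 0, -0.041, 0, 0], [0.01, 0, -0.048, 0, 0], [0.01, 0, -0.054, 0, 0], [0.01, 0, -0.058, 0, 0], [0.01, 0, -0.06, 0, 0]])

```text
t: 23.02
tool_pos: [0.5218, -0.4245, 0.3454]
tool_rot: [-0.165, -3.137, 0.0]
contact_force: [-0.5, -0.5, -2.8]
opening: 0.0175
grip_force: 49.5
```

Run:
```python
from h import *
st(); p=shot("wrist"); cv2.imwrite("pics/w12.png",p["img"]); C=cloud(p); 
m=(abs(C[...,0]-.5285)<.05)&(abs(C[...,1]+.345)<.03)&(C[...,2]>.085)&(C[...,2]<.12); Q=C[m]; k=Q[:,2]>.091; print(m.sum(),k.sum(),Q[k].min(0),Q[k].max(0),Q[k].mean(0))
```

```text
t 23.0167 tank-frame TCP [ 0.0264 -0.4329  0.3454] yaw 173.9679677340852 F [-0.5  -0.55 -2.79] M [0.027 0.095 0.012] open 0.017495934229426635
486 301 [ 0.5178 -0.3523  0.091 ] [ 0.5401 -0.3451  0.0957] [ 0.5283 -0.3492  0.0936]
```

View pics/w12.png

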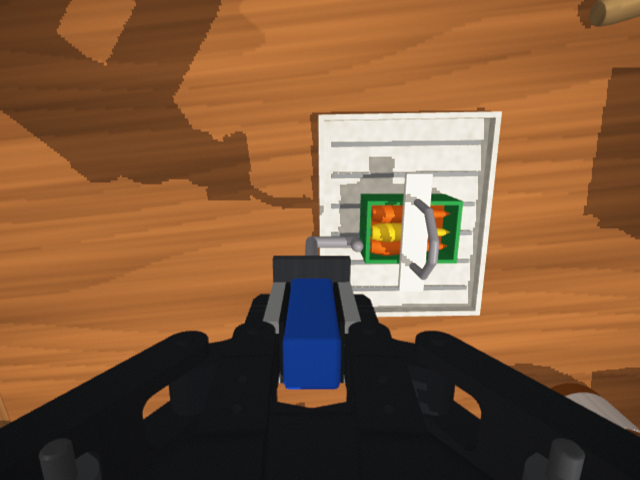

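apply_moves(plan=[[0.01, 0, 0, -0.006, 0], [0.01, 0, 0, -0.02, 0], [0.01, 0, 0, -0.04, 0], [0.01, 0, 0, -0.065, 0], [0.01, 0, 0, -0.09, 0], [0.01, 0, 0, -0.115, 0], [0.01, 0, 0, -0.14, 0], [0.01, 0, 0, -0.16, 0], [0.01, 0, 0, -0.17, 0], [0.01, 0, 0, -0.17, 0]])

```text
t: 23.9
tool_pos: [0.5219, -0.4233, 0.5209]
tool_rot: [0.163, 3.132, -0.008]
contact_force: [-0.2, 0.9, -0.5]
opening: 0.0171
grip_force: 49.6
```

apply_moves(plan=[[0.01, 0.002, 0.008, 0, 0], [0.01, 0.006, 0.025, 0, 0], [0.01, 0.012, 0.05, 0, 0], [0.01, 0.019, 0.08, 0, 0], [0.01, 0.027, 0.111, 0, 0], [0.01, 0.035, 0.142, 0, 0], [0.01, 0.042, 0.173, 0, 0], [0.01, 0.05, 0.204, 0, 0], [0.01, 0.057, 0.235, 0, 0], [0.01, 0.065, 0.266, 0, 0], [0.01, 0.072, 0.297, 0, 0], [0.01, 0.08, 0.328, 0, 0]])

```text
t: 24.9
tool_pos: [0.4758, -0.0873, 0.5128]
tool_rot: [-0.164, -3.133, -0.002]
contact_force: [1.2, -0.2, -2.1]
opening: 0.0173
grip_force: 49.5
```

apply_moves(plan=[[0.01, 0.007, 0.031, 0, -0.02], [0.01, 0.015, 0.062, 0, -0.05], [0.01, 0.022, 0.093, 0, -0.08], [0.01, 0.03, 0.124, 0, -0.11], [0.01, 0.037, 0.155, 0, -0.14], [0.01, 0.045, 0.186, 0, -0.17], [0.01, 0.053, 0.217, 0, -0.2], [0.01, 0.061, 0.25, 0, -0.22], [0.01, 0.069, 0.283, 0, -0.23], [0.01, 0.077, 0.316, 0, -0.23], [0.01, 0.084, 0.344, 0, -0.23], [0.01, 0.091, 0.37, 0, -0.23]])

```text
t: 25.9
tool_pos: [0.4236, 0.2902, 0.5128]
tool_rot: [0.198, -3.131, 0.002]
contact_force: [-0.0, 0.8, -1.1]
opening: 0.0174
grip_force: 49.5
```

Run:
```python
from h import *
o=st();print(o["tool_pos"])
```

```text
t 25.9 tank-frame TCP [-0.146   0.2676  0.5128] yaw -172.7476002881512 F [-0.03  0.81 -1.08] M [ 0.007 -0.07   0.021] open 0.017353757824801735
[0.4236 0.2902 0.5128]
```

apply_moves(plan=[[0.01, 0, 0.015, 0, 0], [0.01, 0, 0.026, 0, 0], [0.01, 0, 0.033, 0, 0], [0.01, 0, 0.033, 0.01, 0], [0.01, 0, 0.033, 0.01, 0], [0.01, 0, 0.033, 0.01, 0]])

```text
t: 26.4
tool_pos: [0.4208, 0.3202, 0.5038]
tool_rot: [0.195, -3.133, 0.002]
contact_force: [0.1, -0.1, -1.4]
opening: 0.0173
grip_force: 49.4
```

Run:
```python
from h import *
o=st();M=T(o);print(M)
p=shot("wrist"); C=cloud(p)
f=M[:3,3]-[0,0,.2755]; print("exp foot px",proj(p,f),"tip",proj(p,f+M[:3,1]*.03+[0,0,.014]))
for r in eyes.tip_of("rod_hook",p)[:2]: print(r)
# stem slice points
D=(C-M[:3,3])@M[:3,:3]
for z0 in(.2,.23,.25,.27): 
    m=(abs(D[...,2]-z0)<.008)&(abs(D[...,0])<.02)&(abs(D[...,1])<.02); print(z0,m.sum(),D[m].mean(0) if m.sum() else "")
m=(abs(D[...,2]-.264)<.006)&(abs(D[...,0])<.015)&(abs(D[...,1]-.03)<.012); print("tip",m.sum(),D[m].mean(0) if m.sum() else "")
k=(abs(C[...,2]-.105)<.004)&(abs(C[...,0]-.51)<.12)&(abs(C[...,1]-.34)<.12); r=cv2.minAreaRect(C[k][:,:2].astype(np.float32));print("fork",k.sum(),r)
```

```text
t 26.4 tank-frame TCP [-0.1519  0.2972  0.5038] yaw -172.8899097669372 F [ 0.07 -0.07 -1.37] M [-0.025  0.003  0.038] open 0.017301437114688182
[[-0.9923 -0.1238 -0.0022  0.4208]
 [-0.1238  0.9923 -0.0017  0.3202]
 [ 0.0024 -0.0014 -1.      0.5038]
 [ 0.      0.      0.      1.    ]]
exp foot px [310.7387 242.8611] tip [357.2962 248.6853]
{'point': [419.5, 116.7], 'confidence': 0.77}
{'point': [302.9, 109.4], 'confidence': 0.59}
0.2 1 [0.0168 0.0119 0.1921]
0.23 20 [0.004 0.001 0.236]
0.25 87 [0.0035 0.0006 0.2501]
0.27 339 [0.0015 0.01   0.2725]
tip 131 [0.0013 0.0303 0.2642]
fork 0 ((0.0, 0.0), (0.0, 0.0), 0.0)
```

apply_moves(plan=[[0.01, -0.001, 0.002, 0.006, 0], [0.01, -0.0024, 0.004, 0.02, 0], [0.01, -0.0024, 0.004, 0.04, 0], [0.01, -0.0024, 0.004, 0.065, 0], [0.01, -0.0024, 0.004, 0.09, 0], [0.01, -0.0024, 0.004, 0.115, 0], [0.01, -0.0024, 0.004, 0.14, 0], [0.01, -0.0024, 0.004, 0.16, 0], [0.01, -0.0024, 0.004, 0.178, 0], [0.01, -0.0024, 0.004, 0.19, 0], [0.01, -0.0024, 0.004, 0.197, 0], [0.01, -0.0024, 0.004, 0.197, 0]])

```text
t: 27.5
tool_pos: [0.4221, 0.3249, 0.3062]
tool_rot: [0.196, -3.132, 0.003]
contact_force: [-0.2, -0.4, -2.1]
opening: 0.0173
grip_force: 49.5
```

apply_moves(plan=[[0.01, 0, 0, 0, 0], [0.01, 0, 0, 0, 0], [0.01, 0, 0, 0, 0]])

```text
t: 27.75
tool_pos: [0.4231, 0.3256, 0.3102]
tool_rot: [-0.196, 3.133, 0.002]
contact_force: [0.3, -0.3, -0.9]
opening: 0.0174
grip_force: 49.5
```

Run:
```python
from h import *
o=st();M=T(o);print(M, (np.array([.5049,.3417,.2959])-M[:3,3])@M[:3,:3])
p=shot("top"); C=cloud(p); H,S,V=cv2.split(cv2.cvtColor(p["img"],cv2.COLOR_BGR2HSV))
k=(abs(C[...,2]-.105)<.006)&(abs(C[...,1]-.34)<.06)&(C[...,0]>.45)&(C[...,0]<.6); r=cv2.minAreaRect(C[k][:,:2].astype(np.float32));print("fork",k.sum(),r)
```

```text
t 27.75 tank-frame TCP [-0.1502  0.3028  0.3102] yaw -172.8278392344459 F [ 0.33 -0.31 -0.86] M [ 0.04   0.004 -0.029] open 0.01740646160382812
[[-0.9922 -0.1249  0.0025  0.4231]
 [-0.1249  0.9922  0.0014  0.3256]
 [-0.0027  0.0011 -1.      0.3102]
 [ 0.      0.      0.      1.    ]] [-0.0831  0.0058  0.0145]
fork 768 ((0.5123952627182007, 0.3426978290081024), (0.08457551151514053, 0.06110408529639244), 12.061836242675781)
```

apply_moves(plan=[[0.01, -0.004, 0.0003, 0.001, 0], [0.01, -0.012, 0.0008, 0.002, 0], [0.01, -0.022, 0.0015, 0.003, 0], [0.01, -0.032, 0.0022, 0.003, 0], [0.01, -0.042, 0.0029, 0.003, 0], [0.01, -0.052, 0.0036, 0.003, 0], [0.01, -0.062, 0.0043, 0.003, 0], [0.01, -0.071, 0.005, 0.003, 0], [0.01, -0.078, 0.0055, 0.003, 0], [0.01, -0.082, 0.0057, 0.003, 0], [0.01, -0.083, 0.0058, 0.003, 0], [0.01, -0.083, 0.0058, 0.003, 0]])

```text
t: 28.8
tool_pos: [0.5044, 0.3415, 0.3054]
tool_rot: [0.196, -3.135, 0.0]
contact_force: [-0.4, 1.0, -1.1]
opening: 0.0173
grip_force: 49.5
```

Run:
```python
from h import *
o=st();M=T(o);print(M[:3,3], (np.array([.5049,.3417,.2959])-M[:3,3])@M[:3,:3])
```

```text
t 28.8 tank-frame TCP [-0.071   0.327   0.3054] yaw -172.82934494777732 F [-0.36  0.96 -1.05] M [ 0.018 -0.009 -0.045] open 0.017262930399873904
[0.5044 0.3415 0.3054] [-0.0005  0.0002  0.0095]
```

Lower gently until the collar sits.

apply_moves(plan=[[0.01, 0, 0, 0.002, 0], [0.01, 0, 0, 0.004, 0], [0.01, 0, 0, 0.006, 0], [0.01, 0, 0, 0.0075, 0], [0.01, 0, 0, 0.0085, 0], [0.01, 0, 0, 0.009, 0], [0.01, 0, 0, 0.009, 0], [0.01, 0, 0, 0.009, 0]])

```text
t: 29.47
tool_pos: [0.5042, 0.3414, 0.2965]
tool_rot: [-0.197, 3.135, 0.0]
contact_force: [0.5, -1.4, -1.2]
opening: 0.0176
grip_force: 49.5
```

apply_moves(plan=[[0.01, 0, 0, 0.0006, 0], [0.01, 0, 0, 0.0012, 0], [0.01, 0, 0, 0.0012, 0], [0.01, 0, 0, 0.0012, 0]])

```text
t: 29.8
tool_pos: [0.5044, 0.3415, 0.2959]
tool_rot: [-0.197, 3.135, 0.0]
contact_force: [-0.7, -0.9, 1.8]
opening: 0.0173
grip_force: 49.8
```

apply_moves(newtons=20, plan=[[0.018, 0, 0, 0, 0], [0.022, 0, 0, 0, 0], [0.028, 0, 0, 0, 0], [0.04, 0, 0, 0, 0], [0.055, 0, 0, 0, 0], [0.07, 0, 0, 0, 0], [0.085, 0, 0, 0, 0], [0.085, 0, 0, 0, 0], [0.085, 0, 0, 0, 0], [0.085, 0, 0, 0, 0]])

```text
t: 30.63
tool_pos: [0.5043, 0.3414, 0.2953]
tool_rot: [0.197, -3.135, 0.0]
contact_force: [0.0, 0.0, -0.6]
opening: 0.0849
grip_force: 0.0
```

apply_moves(plan=[[0.085, 0, 0, -0.005, 0], [0.085, 0, 0, -0.015, 0], [0.085, 0, 0, -0.03, 0], [0.085, 0, 0, -0.05, 0], [0.085, 0, 0, -0.075, 0], [0.085, 0, 0, -0.1, 0], [0.085, 0, 0, -0.125, 0], [0.085, 0, 0, -0.14, 0], [0.085, 0, 0, -0.15, 0], [0.085, 0, 0, -0.15, 0], [0.085, 0, 0, -0.15, 0], [0.085, 0, 0, -0.15, 0]])

```text
t: 31.63
tool_pos: [0.504, 0.3413, 0.4433]
tool_rot: [0.196, -3.133, 0.002]
contact_force: [0.5, -0.5, -0.7]
opening: 0.0851
grip_force: 0.0
```

Run:
```python
from h import *
st(); p=shot("wrist"); C=cloud(p); H,S,V=cv2.split(cv2.cvtColor(p["img"],cv2.COLOR_BGR2HSV))
b=(H>105)&(H<125)&(S>150)&(abs(C[...,2]-.165)<.006)&(abs(C[...,1]-.34)<.05); print("top",b.sum(),C[b].mean(0),cv2.minAreaRect(C[b][:,:2].astype(np.float32)))
s=shot("side"); t=shot("top"); a=cv2.resize(s["img"][130:430,120:520],(400,300)); c=t["img"][120:420,110:510]
cv2.imwrite("pics/end.png",cv2.resize(np.hstack([a,c]),(800,300)))
```

```text
t 31.6333 tank-frame TCP [-0.0713  0.3268  0.4433] yaw -172.82696798819674 F [ 0.47 -0.53 -0.74] M [-0.009  0.017  0.001] open 0.08514927118956256
top 645 [0.503  0.3422 0.1643] ((0.5034765601158142, 0.3424071669578552), (0.017504753544926643, 0.017355535179376602), 5.926918983459473)
```

View pics/end.png

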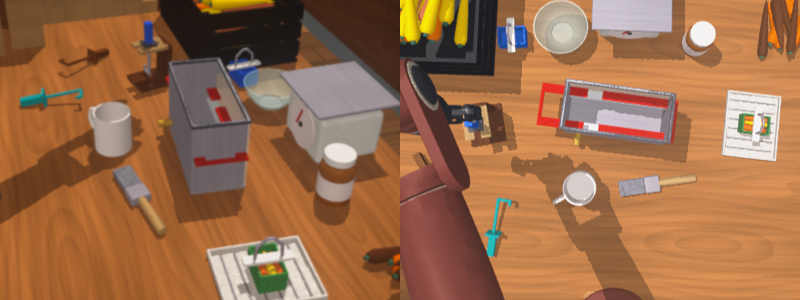

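The picture shows the green basket standing upright on the tray (side view about (268,265)). The rod hangs in its rest (about (147,40)), and nothing else has moved.

```bash
python3 -c "
from station import ctrl; print(ctrl.finish_job())"
```

```text
the job is handed in; nothing more can be done
None
```

The green basket stands upright on the drain tray, off the hook. The rod hangs back in its rest, released, and nothing else looks moved in the last picture. The job was handed in about 32 s into the 72 s limit; the hand-in call returned no verdict.

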